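# Put the polishing brush away in the console chest

## Task

First slide the silver dish, keeping it flat on the table, aside onto the round felt mat so that it lies within the mat, then pull the chest's drawer all the way out to its stop. Lay the polishing brush, bristles still down, gently in the drawer (do not drop it) and leave the drawer fully open for the rest of the kit. Leave the vase and the polish tin standing where they are on top of the chest.

Things in the scene. Friction and masses are not known exactly. Their poses are not given: they have to be found in the camera images.
- chest: Low dark-wood chest with one drawer, fixed to the table, 200 deep (x) x 300 wide (y) x 90 high mm. Origin: centre of its underside, on the table. Its front face is 100 mm from the origin along its own -x and looks roughly towards the robot; its flat top is at z = 90 mm.
- drawer (a joint): Drawer travel in m along the chest's own -x: 0 closed, 0.15 at its stop (fully out). It starts shut or up to 20 mm open, needs about 2 to 3 N to slide and stays where it is left.
- drawer_handle (a point): Middle of the drawer's brass bar handle; moves with the drawer, axes as the chest's. Bar 10 mm thick, 120 mm long along y, 62 mm above the table, held at both ends by posts 45 mm off the drawer's face: 40 mm is free between bar and face, open from above and below. Drawer shut: at (-145, 0, 62) mm in the chest's frame.
- drawer_floor (a point): Centre of the drawer's blue inner floor, 167 (x) x 238 (y) mm, 22 mm above the table; moves with the drawer, axes as the chest's. Side walls rise 36 mm over it, the 12 mm thick front panel 57 mm (inner face 86 mm along -x from here). Fully open, the front 138 mm of floor lie clear of the chest's top; the middle of that part is 17 mm along -x from here.
- dish: Loose round silver dish (open bowl, wider at the rim), 130 mm across its rim, 45 mm high, about 0.35 kg, standing in front of the drawer, in its way. Origin: centre of its underside.
- mat: Round green felt mat with a pale rim, 200 mm across, flat (1 mm, no edge to catch) on the table, to one side of the drawer's path, left or right. Origin: its centre.
- brush: Loose polishing brush, 160 long (own x) x 44 wide (own y) x 38 high (z) mm, about 0.15 kg, lying bristles down on the table on the other side from the mat. Upper 22 mm: pale wooden back, 44 mm wide; lower 16 mm: cream bristle block, stiff, 36 mm wide. Origin: centre of its underside.
- vase: Bystander: loose cream vase on a round foot, 126 mm high, 90 mm across at its widest, standing on the chest's top. Origin: centre of its underside.
- tin: Bystander: loose round polish tin, white with a blue band, 70 mm across, 60 mm high, standing on the chest's top. Origin: centre of its underside.
There are look-alikes about, which are no part of the job. Of the things that look like the brush, take the one that is farthest to the robot's left at the start. There is more than one size of the dish; the one meant has the size given above.

How it is judged:
By the outcome, as a careful person would: the job done as asked, in the order asked, and still so for the second after the job is handed in, with the robot touching nothing.
It also fails if it takes over 72 s, if anything falls off the work surface, if the arm or the gripper's body presses on something with over 40 N, if the wrist force passes 120 N, or if a joint passes its speed limit or range.

## Robot

A 6-joint arm with a two-finger parallel gripper is mounted at the origin on the work surface. World frame = base frame: x ahead of the robot, y to its left, z up, the work surface at z = 0. Lengths are in m, angles in degrees, forces in N, time in s.
With the tool pointing down it reaches from about 0.35 to 0.875 m from the base axis. Payload 4.2 kg.
Tool frame: the origin (TCP) lies midway between the tips of the shut fingers; the grasp point (between the pads) lies 19 mm behind it; z points along the fingers, y is the line along which they close (so a half turn about z gives the same grasp; the last joint's range is limited). The gripper opens to 85 mm and grips with 20 to 120 N. Pads are 22 mm wide; open, the fingers measure 114 mm over their backs; the gripper's body (76 mm by 85 mm) begins 54 mm behind the grasp point. The pads swing forward as they close: fully open they stand 13 mm farther back than shut.
Start: joints at [84.03, 22.042, 0.453, 0, -68.411, -14.817], TCP at [0.222, 0.584, 0.192] pointing down, gripper open.
Joint ranges: [-179.83, 179.83], [-69.29, 118.12], [-61.27, 80.66], [-181.25, 117.63], [-171.15, -9.14], [-177.46, 177.46]. Speed limits (degrees/s): [159.86, 159.86, 180, 180, 180, 180].

## Interface

Orientations are given as [roll, pitch, yaw] about the fixed x, y, z axes, in that order (R = Rz(yaw) Ry(pitch) Rx(roll)).
In Python, from rig import status, vision, bot gives the robot as it stands. The module is installed in compiled form; this text tells all that it offers.
- The arm moves only by the tool carry_out, never from a script. Its argument "commands" is a list of rows, each a list of 7 numbers: the shift along the tool's x, y, z in cm, then the turn, a rotation vector about the tool's x, y, z in degrees, then the closure, from 0 (fully open) to 1 (shut). A call has 1 to 8 rows; each row is the pose to reach, as a shift and turn from the pose commanded when the call began, along the tool's axes at that moment; what a row does not reach only later rows make up. A row lasts 1/10 s, in which the tool goes at most 50 mm and 8.59 degrees, less where a joint would pass 70% of its speed; a pose out of reach is approached as far as the arm can. A call with a gripper value outside its range is refused whole. The fingers move at their own pace and stop on an object; "squeeze" is the grip in N (left out, the last holds). Time passes only in rows, so rows that repeat a pose let the fingers close. It gives the time, the measured TCP pose, the force, the opening and the grip force at its end, in the units of the state.
- status.get_state(): the state, without advancing time (a new reading comes with each control period).
- vision.get_image(name): name is "side" or "top"; returns a dict with "pixels" (400x640x3 uint8, red, green, blue), "fx", "fy", "cx", "cy" (pixels), "view" (4x4, takes a point from world to camera coordinates). Camera axes: x right, y up, looking along -z (the intrinsics and any distortion apply to the point x, -y, -z); pixel columns grow to the right and rows downward; lengths in m; the calibration is good to about 2 mm. A picture is of the moment at which its call begins. There is no depth.
- bot.sign_off(): hands the job in; it is judged then, once.
The state is a dict: "clock": time; "q": joint angles; "qvel": joint speeds; "effort": joint torques, N m; "position": TCP position; "eef_rot": TCP orientation; "ft_force": force on the tool from outside, world axes, zero at the start; "moment": the same for the moment, N m; "width": finger opening in m; "grip_force": force on a finger pad.
Only numpy, scipy, OpenCV 4.12 (cv2) and the standard library are available. Lean on these libraries where they do the work, as an engineer would, in place of code of your own. Each camera call takes 0.05 s, during which the arm holds its last target. There are 200 camera calls.

## Working session

There is one attempt and no reset: what is moved stays moved. The work goes in short steps, Python scripts to look and compute and a tool call to move; the robot and the scene stay as the last step left them, time stands still between calls to the robot, and variables do not carry over. Pictures are saved under pics/ and viewed, at most 10 in all, crops included, and the job is handed in when it is done.

Besides the shell and the picture viewer there is one more tool, called after ">>>" as name(argument=value, ...), one argument or row to a line, values as JSON. carry_out: Moves the arm, as the interface text tells. Its arguments: {"type":"object","properties":{"commands":{"type":"array","items":{"type":"array","items":{"type":"number"}}},"squeeze":{"type":"number"}},"required":["commands"]}

```bash
mkdir -p pics; cat > h.py <<'E'
import numpy as np, cv2
from rig import status, vision, bot
def snap(n,f):
    d=vision.get_image(n); cv2.imwrite(f'pics/{f}.png',cv2.cvtColor(d['pixels'],cv2.COLOR_RGB2BGR)); np.savez(f'pics/{f}.npz',**{k:np.array(v) for k,v in d.items()}); return d
def load(f): return dict(np.load(f'pics/{f}.npz'))
def proj(d,p):
    c=d['view']@np.r_[p,1]; return np.array([d['fx']*c[0]/-c[2]+d['cx'], d['fy']*-c[1]/-c[2]+d['cy']])
def ray(d,u,v):
    V=np.array(d['view']);R=V[:3,:3];o=-R.T@V[:3,3]
    return o,R.T@np.array([(u-d['cx'])/d['fx'],-(v-d['cy'])/d['fy'],-1])
def onz(d,u,v,z):
    o,r=ray(d,u,v); return o+r*(z-o[2])/r[2]
def tri(d1,p1,d2,p2):
    o1,r1=ray(d1,*p1);o2,r2=ray(d2,*p2)
    s=np.linalg.lstsq(np.c_[r1,-r2],o2-o1,rcond=None)[0]
    a=o1+s[0]*r1;b=o2+s[1]*r2; return (a+b)/2,np.linalg.norm(a-b)
E
python3 - <<'E'
from h import *
for n in('top','side'):
    d=snap(n,n+'0'); print({k:v for k,v in d.items() if k!='pixels'})
s=status.get_state();print(s)
a=cv2.imread('pics/top0.png')
E
```

```text
{'fx': 493.99377175352214, 'fy': 493.99377175352214, 'cx': 311.0469170243401, 'cy': 195.55427194395315, 'view': array([[-0.02091679, -0.99976205, -0.00619184,  0.04058247],
       [ 0.98988626, -0.02157855,  0.14021255, -0.51211829],
       [-0.1403128 , -0.00319642,  0.99010207, -1.44361085],
       [ 0.        ,  0.        ,  0.        ,  1.        ]])}
{'fx': 459.1082081048309, 'fy': 459.1082081048309, 'cx': 313.1191708616234, 'cy': 186.48712032880394, 'view': array([[-0.9871813 , -0.1591014 , -0.01264244,  0.51079497],
       [ 0.11297282, -0.75252102,  0.64880603, -0.08694935],
       [-0.11273965,  0.63906092,  0.76084881, -1.18353224],
       [ 0.        ,  0.        ,  0.        ,  1.        ]])}
{'clock': 0.1, 'q': array([ 8.40289491e+01,  2.20875279e+01,  3.89202765e-01, -2.51063743e-02,
       -6.84109622e+01, -1.48161913e+01]), 'qvel': array([ 0.06683641, -0.08932546,  0.29144127,  0.03087549, -0.02944441,
       -0.09673343]), 'effort': array([-4.23000629e-04, -3.93320453e+01,  1.88929367e+01,  4.19798389e+00,
       -2.58224150e-03,  6.42986379e-06]), 'position': array([0.2215929 , 0.58377572, 0.19143013]), 'eef_rot': array([ 1.79888379e+02, -5.39549788e-03, -2.07964969e+01]), 'ft_force': array([-0.20434218, -0.40982129, -0.65217237]), 'moment': array([-0.03104023,  0.00967924, -0.02892488]), 'grip_force': 0.0, 'width': 0.0852496213768537}
```

View pictures.

View pics/top0.png

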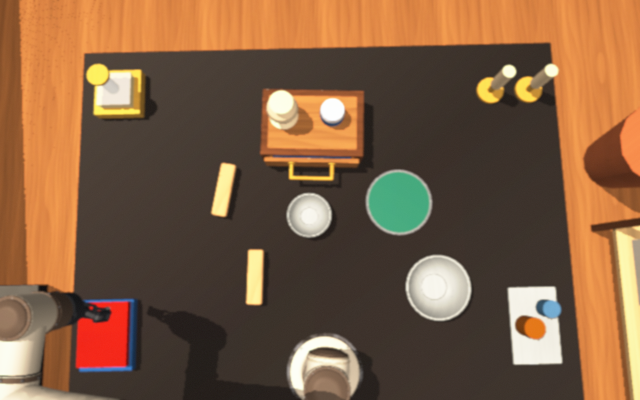

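View pics/side0.png

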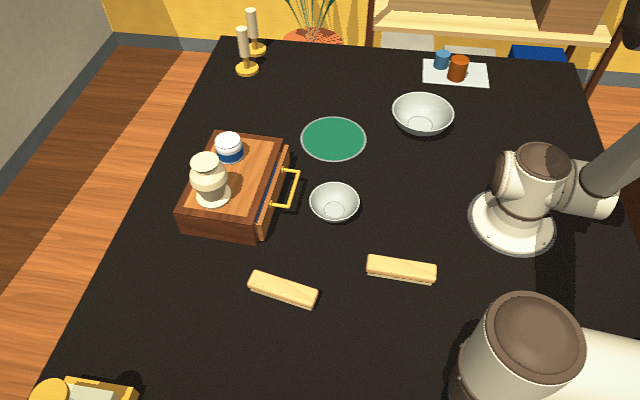

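Top view: brush look-alikes at (224,190) and (255,277). The first is farthest left, so I take that one. Dishes are at (309,215), about 130 mm, and (438,288), which is larger, so I take the first. The mat is at (399,202), the handle at (312,175), the vase at (282,108) and the tin at (332,111). In the side view, the brush is at (283,290), the dish at (334,202) and the handle at (290,188).

```bash
python3 - <<'E'
from h import *
T,S=load('top0'),load('side0')
hsv={k:cv2.cvtColor(cv2.cvtColor(d['pixels'],cv2.COLOR_RGB2BGR),cv2.COLOR_BGR2HSV) for k,d in(('T',T),('S',S))}
def blob(k,seed,lo,hi,r):
    m=cv2.inRange(hsv[k],np.array(lo),np.array(hi)); w=np.zeros_like(m); u,v=seed; w[v-r:v+r,u-r:u+r]=m[v-r:v+r,u-r:u+r]
    n,l,st,c=cv2.connectedComponentsWithStats(w); i=1+np.argmax(st[1:,4]); 
    p=max(cv2.findContours((l==i).astype('u1'),0,1)[0],key=cv2.contourArea); return p,c[i],st[i]
for s in((224,190),(255,277)):
    p,c,st=blob('T',s,(10,30,90),(35,255,255),34); r=cv2.minAreaRect(p); b=cv2.boxPoints(r)
    print('brushT',s,c,r); print(np.array([onz(T,*q,.038)[:2] for q in b]).round(4).tolist(), onz(T,*r[0],.038))
p,c,st=blob('S',(283,290),(10,30,90),(35,255,255),45);print('brushS',c,st,cv2.minAreaRect(p))
for s in((309,215),(438,288)):
    p,c,st=blob('T',s,(0,0,90),(179,70,255),40); e=cv2.fitEllipse(p); print('dishT',e,onz(T,*e[0],.045), e[1][0]*np.linalg.norm(onz(T,310,215,.045)-onz(T,311,215,.045)))
p,c,st=blob('S',(334,202),(0,0,90),(179,70,255),34); print('dishS',c,st,cv2.fitEllipse(p))
p,c,st=blob('T',(399,202),(60,60,30),(90,255,255),40); e=cv2.fitEllipse(p); print('mat',e,onz(T,*e[0],.001))
p,c,st=blob('T',(312,175),(15,120,110),(32,255,255),30);print('handle',c,st)
a=cv2.resize(cv2.imread('pics/top0.png')[80:240,190:370],None,fx=3.3,fy=3.3,interpolation=2);b=cv2.resize(cv2.imread('pics/side0.png')[120:320,170:370],None,fx=2.64,fy=2.64,interpolation=2)[:528]
h=min(len(a),len(b));c=np.hstack([a[:h],b[:h]]);c=cv2.resize(c,(800,int(h*800/c.shape[1])));cv2.imwrite('pics/crop0.png',c);print(c.shape)
E
```

```text
brushT (224, 190) [222.99583767 189.33298647] ((223.03848266601562, 189.3076934814453), (17.454336166381836, 55.5008659362793), 11.309932708740234)
[[0.4613, 0.3347], [0.6261, 0.3031], [0.6144, 0.2512], [0.45, 0.2836]] [0.53729642 0.29326301 0.038     ]
brushT (255, 277) [254.33797217 276.72664016] ((254.41021728515625, 276.5146484375), (17.702999114990234, 57.3919792175293), 2.0454084873199463)
[[0.1963, 0.2294], [0.3619, 0.223], [0.359, 0.1708], [0.1935, 0.178]] [0.27701309 0.20032764 0.038     ]
brushS [282.28208386 289.2884371 ] [ 246  269   73   42 1574] ((281.6499938964844, 289.04998779296875), (71.46746063232422, 22.452167510986328), 18.434947967529297)
dishT ((308.58673095703125, 214.61537170410156), (44.9630241394043, 45.45328903198242), 76.51729583740234) [0.45477961 0.03808635 0.045     ] 0.13314612602722767
dishT ((437.9361572265625, 287.3245544433594), (65.27598571777344, 67.45527648925781), 141.48248291015625) [ 0.23517886 -0.33226501  0.045     ] 0.19329759924474074
dishS [333.88074534 200.84223602] [ 309  181   51   41 1610] ((333.87506103515625, 200.86184692382812), (38.90679168701172, 50.61008834838867), 91.69541931152344)
mat ((398.5154113769531, 201.83299255371094), (58.83660125732422, 60.23512649536133), 127.12908172607422) [ 0.49263451 -0.23732553  0.001     ]
handle [310.8313253 173.2626506] [287 161  49  20 415]
(376, 800, 3)
```

View pics/crop0.png

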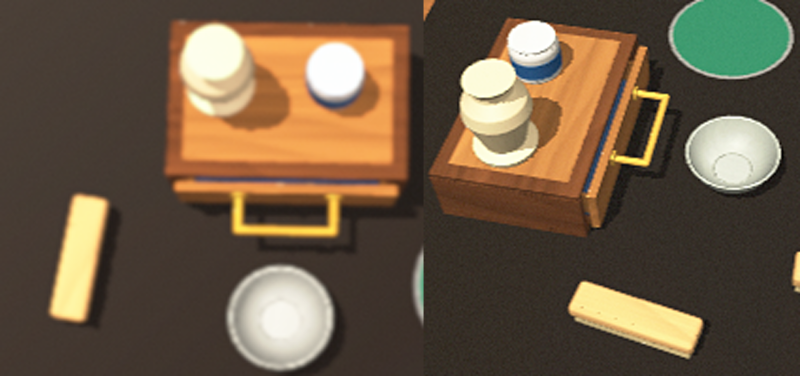

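Crop: the brush is pale wood on a bristle block (crop 80,260), the dish is the small bowl (281,316), and the handle bar runs from (236,231) to (338,231) in the left half. The drawer is slightly ajar. Next I triangulate the heights.

```bash
cat >> h.py <<'E'
from scipy.spatial.transform import Rotation as Ro
def go(p,yaw):
    s=status.get_state(); R=Ro.from_euler('xyz',s['eef_rot'],degrees=True); 
    d=R.inv().apply(np.array(p)-s['position'])*100; rv=(R.inv()*Ro.from_euler('xyz',[180,0,yaw],degrees=True)).as_rotvec(degrees=True)
    print('go',d.round(2),rv.round(1)); return d,rv
def st():
    s=status.get_state(); print({k:np.round(s[k],3).tolist() for k in('clock','q','position','eef_rot','ft_force','width','grip_force')})
E
python3 - <<'E'
from h import *
T,S=load('top0'),load('side0')
a,e1=tri(T,(290.3,178.2),S,(291,205.5)); b,e2=tri(T,(333.6,178.2),S,(298.9,171))
print('bar',a,e1,b,e2,np.linalg.norm(a-b),'yaw',np.degrees(np.arctan2(*( (a-b)[:2]*[-1,1])))) 
print('dish',tri(T,(308.6,214.6),S,(333.9,200.9)))
print('brush',tri(T,(223,189.3),S,(281.6,286)))
# side reprojection checks
print(proj(S,[.455,.038,.045]),proj(S,[.537,.293,.038]))
# chest front top corners & rear
for u,v in((260,156),(363,156),(262,90),(364,92)): print(onz(T,u,v,.09))
go([.455,.03,.12],-82);st()
E
```

```text
bar [0.5594243  0.08949006 0.06837631] 0.0036010714293800844 [ 0.56110846 -0.03847811  0.05547172] 0.0007533903917309563 0.12862822002971191 yaw 0.7540156912513521
dish (array([0.45594772, 0.03805963, 0.04148448]), np.float64(0.0015167588613977348))
brush (array([0.5393777 , 0.29373705, 0.03653818]), np.float64(0.003602859912236175))
[334.59044166 200.12651813] [283.45403053 285.69337421]
[0.62514527 0.17608099 0.09      ]
[ 0.61843959 -0.1244767   0.09      ]
[0.82579143 0.16883404 0.09      ]
[ 0.81256763 -0.13437281  0.09      ]
go [41.48 43.47  7.23] [ 0.1 -0.1 61.2]
{'clock': 0.1, 'q': [84.029, 22.088, 0.389, -0.025, -68.411, -14.816], 'position': [0.222, 0.584, 0.191], 'eef_rot': [179.888, -0.005, -20.796], 'ft_force': [-0.204, -0.41, -0.652], 'width': 0.085, 'grip_force': 0.0}
```

>>> carry_out(
  commands=[
    [41.5,43.5,2,0,0,61,0.6],
    [41.5,43.5,2,0,0,61,0.6],
    [41.5,43.5,2,0,0,61,0.6],
    [41.5,43.5,2,0,0,61,0.6],
    [41.5,43.5,2,0,0,61,0.6],
    [41.5,43.5,2,0,0,61,0.6],
    [41.5,43.5,2,0,0,61,0.6],
    [41.5,43.5,2,0,0,61,0.6],
  ],
)

```text
clock: 0.9
position: [0.3772, 0.2139, 0.179]
eef_rot: [180.0, 0.0, -81.9]
ft_force: [1.3, -0.1, -0.9]
width: 0.0341
grip_force: 0.0
```

```bash
python3 -c "
from h import *
go([.453,.045,.12],-82);st()"
```

```text
go [17.79 -5.13  5.9 ] [0.  0.  0.1]
{'clock': 0.9, 'q': [51.177, 3.709, -25.948, -0.005, -60.342, -43.086], 'position': [0.377, 0.214, 0.179], 'eef_rot': [179.997, 0.004, -81.912], 'ft_force': [1.306, -0.103, -0.909], 'width': 0.034, 'grip_force': 0.0}
```

>>> carry_out(
  commands=[
    [17.8,-5.1,5.9,0,0,0,0.6],
    [17.8,-5.1,5.9,0,0,0,0.6],
    [17.8,-5.1,5.9,0,0,0,0.6],
    [17.8,-5.1,5.9,0,0,0,0.6],
    [17.8,-5.1,5.9,0,0,0,0.6],
    [17.8,-5.1,5.9,0,0,0,0.6],
    [17.8,-5.1,5.9,0,0,0,0.6],
  ],
)

```text
clock: 1.6
position: [0.4531, 0.0477, 0.1204]
eef_rot: [-180.0, 0.0, -81.7]
ft_force: [-0.8, -0.2, 0.6]
width: 0.0343
grip_force: 0.0
```

```bash
python3 -c "
from h import *
go([.454,.042,.025],-82);st()"
```

```text
go [ 0.58 -0.01  9.54] [-0.   0.   0.3]
{'clock': 1.6, 'q': [26.543, 9.651, -28.494, -0.002, -51.821, -18.283], 'position': [0.453, 0.048, 0.12], 'eef_rot': [-179.968, 0.012, -81.741], 'ft_force': [-0.836, -0.217, 0.582], 'width': 0.034, 'grip_force': 0.0}
```

>>> carry_out(
  commands=[
    [0.3,0,3,0,0,0,0.6],
    [0.3,0,6,0,0,0,0.6],
    [0.3,0,8,0,0,0,0.6],
    [0.3,0,9.0,0,0,0,0.6],
    [0.3,0,9.5,0,0,0,0.6],
    [0.3,0,9.5,0,0,0,0.6],
    [0.3,0,9.5,0,0,0,0.6],
  ],
)

```text
clock: 2.3
position: [0.4543, 0.0448, 0.026]
eef_rot: [-179.9, 0.0, -81.7]
ft_force: [-0.6, 0.3, 0.1]
width: 0.0342
grip_force: 0.0
```

```bash
python3 -c "
from h import *
st(); d=snap('side','s1'); cv2.imwrite('pics/s1c.png',cv2.resize(cv2.imread('pics/s1.png')[100:280,170:450],None,fx=2,fy=2,interpolation=2))"
```

```text
{'clock': 2.3, 'q': [26.131, 17.719, -35.106, 0.018, -37.053, -17.879], 'position': [0.454, 0.045, 0.026], 'eef_rot': [-179.881, 0.027, -81.734], 'ft_force': [-0.556, 0.326, 0.134], 'width': 0.034, 'grip_force': 0.0}
```

View pics/s1c.png

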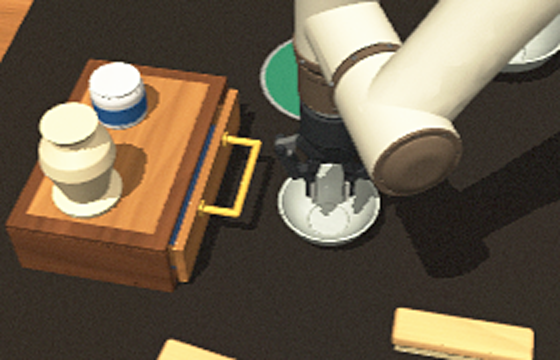

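Fingers are inside the bowl (crop 325,190) and clear of its walls. Now I drag.

>>> carry_out(
  commands=[
    [1,0,0,0,0,0,0.6],
    [2,0,0,0,0,0,0.6],
    [3,0,0,0,0,0,0.6],
    [4.2,0,0,0,0,0,0.6],
    [5.5,0,0,0,0,0,0.6],
    [7,0,0,0,0,0,0.6],
    [8.5,0,0,0,0,0,0.6],
    [10,0,0,0,0,0,0.6],
  ],
)

```text
clock: 3.15
position: [0.4677, -0.0564, 0.0251]
eef_rot: [180.0, -0.0, -81.8]
ft_force: [0.2, -0.3, 0.7]
width: 0.0344
grip_force: 0.0
```

>>> carry_out(
  commands=[
    [1.5,0,0,0,0,0,0.6],
    [3,0,0,0,0,0,0.6],
    [4.5,0,0,0,0,0,0.6],
    [6,0,0,0,0,0,0.6],
    [7.5,0,0,0,0,0,0.6],
    [9,0,0,0,0,0,0.6],
    [10,0,0,0,0,0,0.6],
    [10.5,0,0,0,0,0,0.6],
  ],
)

```text
clock: 3.95
position: [0.4826, -0.1601, 0.0249]
eef_rot: [180.0, 0.0, -81.9]
ft_force: [0.4, 0.0, 0.1]
width: 0.0339
grip_force: 0.0
```

```bash
python3 -c "
from h import *
st(); t=snap('top','t2');d=snap('side','s2'); cv2.imwrite('pics/s2c.png',np.hstack([cv2.resize(cv2.imread('pics/t2.png')[120:270,270:470],None,fx=2,fy=2,interpolation=2),cv2.resize(cv2.imread('pics/s2.png')[80:230,260:460],None,fx=2,fy=2,interpolation=2)]))"
```

```text
{'clock': 3.95, 'q': [-0.04, 21.976, -27.981, 0.001, -40.06, 8.16], 'position': [0.483, -0.16, 0.025], 'eef_rot': [179.984, 0.002, -81.879], 'ft_force': [0.443, 0.017, 0.143], 'width': 0.034, 'grip_force': 0.0}
```

View pics/s2c.png

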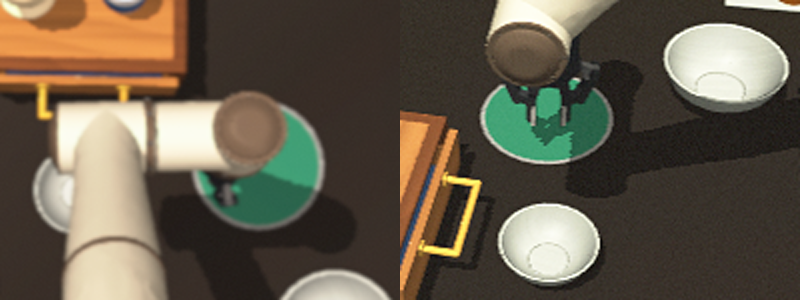

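The fingers are now over the mat (crop 545,120), but the dish is still at its start position, side px (334,202). I'll check where the fingertips really are.

```bash
python3 -c "
from h import *
S=load('side0')
print('s1 tcp',proj(S,[.454,.045,.026]),'s2 tcp',proj(S,[.483,-.16,.025]), 'mat',proj(S,[.4926,-.237,.001]),'mat edge', proj(S,[.4926,-.137,.001]))
print('tcp z+.05',proj(S,[.483,-.16,.075]))
T=load('top0');print('top',proj(T,[.483,-.16,.025]))
st()
cv2.imwrite('pics/s2d.png',np.hstack([cv2.resize(cv2.imread('pics/s1.png')[140:230,290:390],None,fx=4,fy=4,interpolation=2),cv2.resize(cv2.imread('pics/s2.png')[90:180,290:390],None,fx=4,fy=4,interpolation=2)]))"
```

```text
s1 tcp [334.45578194 206.86686373] s2 tcp [333.66504155 150.26478702] mat [333.66819333 137.69535066] mat edge [329.14940872 161.40132783]
tcp z+.05 [334.04800097 137.58402407]
top [374.29929354 204.54429201]
{'clock': 4.05, 'q': [0.029, 21.959, -28.003, -0.002, -40.051, 8.111], 'position': [0.483, -0.16, 0.025], 'eef_rot': [179.988, 0.003, -81.861], 'ft_force': [0.619, 0.739, -0.306], 'width': 0.034, 'grip_force': 0.0}
```

View pics/s2d.png

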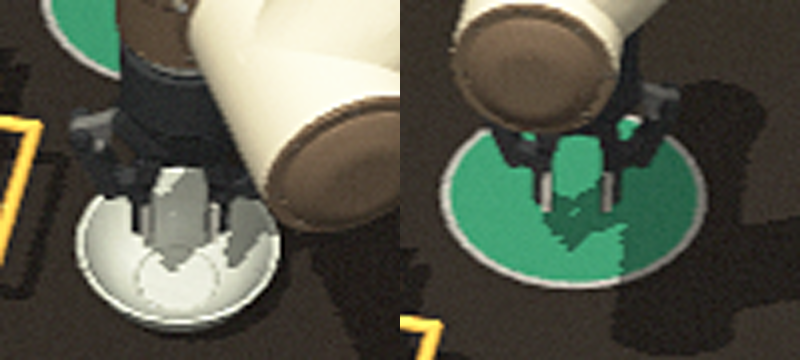

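>>> carry_out(
  commands=[
    [0,0,0.7,0,0,0,0.6],
    [0,0,1.3,0,0,0,0.6],
    [0,0,1.8,0,0,0,0.6],
    [0,0,2.0,0,0,0,0.6],
    [0,0,2.0,0,0,0,0.6],
  ],
)

```text
clock: 4.55
position: [0.4824, -0.1586, 0.0046]
eef_rot: [179.9, 0.0, -81.8]
ft_force: [0.2, -0.1, 0.8]
width: 0.0343
grip_force: 0.0
```

>>> carry_out(
  commands=[
    [0,0,0.2,0,0,0,0.6],
    [0,0,0.4,0,0,0,0.6],
    [0,0,0.4,0,0,0,0.6],
  ],
)

```text
clock: 4.85
position: [0.4826, -0.1588, 0.0009]
eef_rot: [180.0, 0.0, -81.8]
ft_force: [-0.2, 0.4, -1.0]
width: 0.034
grip_force: 0.0
```

```bash
python3 -c "
from h import *
st();snap('side','s3')
cv2.imwrite('pics/s3d.png',cv2.resize(cv2.imread('pics/s3.png')[90:190,270:400],None,fx=5,fy=5,interpolation=2))"
```

```text
{'clock': 4.85, 'q': [0.119, 24.122, -29.276, -0.005, -36.621, 8.095], 'position': [0.483, -0.159, 0.001], 'eef_rot': [179.981, 0.006, -81.791], 'ft_force': [-0.157, 0.353, -1.027], 'width': 0.034, 'grip_force': 0.0}
```

View pics/s3d.png

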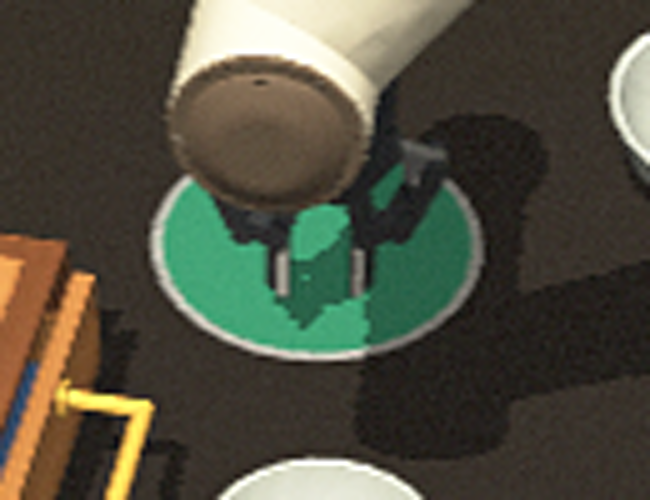

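The tips are at px (326,149) and (342,149), still well above their shadow, although the reading is z = 0.001. So the pose reading is off by a few centimetres in z. I'll find the table by touch.

>>> carry_out(
  commands=[
    [0,0,0.3,0,0,0,0.6],
    [0,0,0.6,0,0,0,0.6],
    [0,0,0.9,0,0,0,0.6],
    [0,0,1.2,0,0,0,0.6],
    [0,0,1.2,0,0,0,0.6],
  ],
)

```text
clock: 5.4
position: [0.4823, -0.1588, -0.0114]
eef_rot: [179.9, 0.0, -81.8]
ft_force: [-0.9, 0.5, 0.1]
width: 0.034
grip_force: 0.0
```

>>> carry_out(
  commands=[
    [0,0,0.2,0,0,0,0.6],
    [0,0,0.4,0,0,0,0.6],
    [0,0,0.4,0,0,0,0.6],
  ],
)

```text
clock: 5.7
position: [0.4826, -0.1588, -0.0152]
eef_rot: [180.0, 0.0, -81.8]
ft_force: [0.7, 0.7, -0.1]
width: 0.0342
grip_force: 0.0
```

>>> carry_out(
  commands=[
    [0,0,0.2,0,0,0,0.6],
    [0,0,0.4,0,0,0,0.6],
    [0,0,0.4,0,0,0,0.6],
  ],
)

```text
clock: 6.0
position: [0.4825, -0.1588, -0.0192]
eef_rot: [180.0, 0.0, -81.8]
ft_force: [-0.7, -0.1, 0.6]
width: 0.0339
grip_force: 0.0
```

>>> carry_out(
  commands=[
    [0,0,0.15,0,0,0,0.6],
    [0,0,0.3,0,0,0,0.6],
    [0,0,0.3,0,0,0,0.6],
  ],
)

```text
clock: 6.3
position: [0.4826, -0.1588, -0.0221]
eef_rot: [180.0, 0.0, -81.8]
ft_force: [-0.2, 0.5, 0.5]
width: 0.0344
grip_force: 0.0
```

>>> carry_out(
  commands=[
    [0,0,0.15,0,0,0,0.6],
    [0,0,0.3,0,0,0,0.6],
    [0,0,0.3,0,0,0,0.6],
  ],
)

```text
clock: 6.6
position: [0.4825, -0.1588, -0.0251]
eef_rot: [180.0, 0.0, -81.8]
ft_force: [0.1, -0.0, -0.2]
width: 0.0343
grip_force: 0.0
```

>>> carry_out(
  commands=[
    [0,0,0.1,0,0,0,0.6],
    [0,0,0.2,0,0,0,0.6],
    [0,0,0.2,0,0,0,0.6],
  ],
)

```text
clock: 6.9
position: [0.4826, -0.1588, -0.027]
eef_rot: [180.0, 0.0, -81.8]
ft_force: [-0.2, -0.4, -0.0]
width: 0.0343
grip_force: 0.0
```

>>> carry_out(
  commands=[
    [0,0,0.1,0,0,0,0.6],
    [0,0,0.2,0,0,0,0.6],
    [0,0,0.2,0,0,0,0.6],
  ],
)

```text
clock: 7.2
position: [0.4826, -0.1588, -0.029]
eef_rot: [180.0, 0.0, -81.8]
ft_force: [0.9, 0.5, 0.0]
width: 0.0342
grip_force: 0.0
```

```bash
python3 -c "
from h import *
st();d=snap('side','s4');g=d['pixels']
hsv=cv2.cvtColor(g,cv2.COLOR_RGB2HSV)
m=cv2.inRange(hsv,np.array([60,60,20]),np.array([95,255,255]))
for r in range(136,172): print(r,''.join('.' if x else '#' for x in m[r,300:368]))
"
```

```text
{'clock': 7.2, 'q': [0.118, 27.015, -30.618, -0.0, -32.383, 8.097], 'position': [0.483, -0.159, -0.029], 'eef_rot': [179.985, 0.002, -81.785], 'ft_force': [0.929, 0.523, 0.035], 'width': 0.034, 'grip_force': 0.0}
136 ###......##################################......########.......####
137 ###.......#################################......#######........####
138 ###.........###############################.....#######.........####
139 ###..........########################..#####...########.........####
140 ###............####################....###############..........####
141 ###............##################.......##############..........####
142 ###.............#############...........#############...........####
143 ###.............############............############............####
144 ####.............##########.............###########............#####
145 ####.............##########.............###########............#####
146 #####..................####.............#####..................#####
147 #####...................####............####..................######
148 ######.
[... 1040 characters left out ...]
###########################################
163 ####################################################################
164 ####################################################################
165 ####################################################################
166 ####################################################################
167 ####################################################################
168 ####################################################################
169 ####################################################################
170 ####################################################################
171 ####################################################################
```

>>> carry_out(
  commands=[
    [0,0,0.1,0,0,0,0.6],
    [0,0,0.2,0,0,0,0.6],
    [0,0,0.2,0,0,0,0.6],
  ],
)

```text
clock: 7.55
position: [0.4826, -0.1588, -0.0311]
eef_rot: [180.0, 0.0, -81.8]
ft_force: [0.5, -0.7, -0.5]
width: 0.0345
grip_force: 0.0
```

>>> carry_out(
  commands=[
    [0,0,0.1,0,0,0,0.6],
    [0,0,0.2,0,0,0,0.6],
    [0,0,0.2,0,0,0,0.6],
  ],
)

```text
clock: 7.85
position: [0.4826, -0.1588, -0.033]
eef_rot: [180.0, 0.0, -81.8]
ft_force: [-0.5, -0.7, 0.3]
width: 0.0342
grip_force: 0.0
```

>>> carry_out(
  commands=[
    [0,0,0.1,0,0,0,0.6],
    [0,0,0.2,0,0,0,0.6],
    [0,0,0.2,0,0,0,0.6],
  ],
)

```text
clock: 8.15
position: [0.4826, -0.1588, -0.035]
eef_rot: [180.0, 0.0, -81.8]
ft_force: [0.1, -0.7, 0.5]
width: 0.0343
grip_force: 0.0
```

```bash
python3 -c "
from h import *
st();d=snap('side','s5');g=d['pixels']
hsv=cv2.cvtColor(g,cv2.COLOR_RGB2HSV)
m=cv2.inRange(hsv,np.array([60,60,20]),np.array([95,255,255]))
for r in range(150,160): print(r,''.join('.' if x else '#' for x in m[r,320:350]))
print(hsv[150:162,327].tolist())
"
```

```text
{'clock': 8.15, 'q': [0.118, 27.618, -30.862, -0.003, -31.538, 8.095], 'position': [0.483, -0.159, -0.035], 'eef_rot': [179.982, 0.004, -81.789], 'ft_force': [0.097, -0.656, 0.525], 'width': 0.034, 'grip_force': 0.0}
150 ....####............####......
151 ....####............####......
152 ....####............####......
153 ....####............####......
154 ....####............####......
155 ....####............####......
156 .....###............##........
157 .....###............##........
158 #..........................###
159 #####..................#######
[[35, 25, 123], [36, 21, 124], [35, 25, 121], [35, 23, 123], [39, 21, 122], [37, 27, 123], [44, 31, 91], [40, 24, 95], [78, 129, 65], [76, 161, 174], [25, 22, 211], [26, 21, 181]]
```

>>> carry_out(
  commands=[
    [0,0,0.1,0,0,0,0.6],
    [0,0,0.2,0,0,0,0.6],
    [0,0,0.2,0,0,0,0.6],
  ],
)

```text
clock: 8.5
position: [0.4826, -0.1588, -0.037]
eef_rot: [180.0, 0.0, -81.8]
ft_force: [0.2, 0.1, -0.9]
width: 0.0344
grip_force: 0.0
```

>>> carry_out(
  commands=[
    [0,0,0.1,0,0,0,0.6],
    [0,0,0.2,0,0,0,0.6],
    [0,0,0.2,0,0,0,0.6],
  ],
)

```text
clock: 8.8
position: [0.4826, -0.1588, -0.039]
eef_rot: [180.0, 0.0, -81.8]
ft_force: [-0.1, 0.1, -0.1]
width: 0.0346
grip_force: 0.0
```

>>> carry_out(
  commands=[
    [0,0,0.1,0,0,0,0.6],
    [0,0,0.2,0,0,0,0.6],
    [0,0,0.2,0,0,0,0.6],
  ],
)

```text
clock: 9.1
position: [0.4829, -0.1588, -0.0397]
eef_rot: [-180.0, -0.0, -81.8]
ft_force: [-2.2, 1.6, 9.4]
width: 0.0344
grip_force: 4.9
```

>>> carry_out(
  commands=[
    [0,0,0.1,0,0,0,0.6],
    [0,0,0.2,0,0,0,0.6],
    [0,0,0.2,0,0,0,0.6],
  ],
)

```text
clock: 9.4
position: [0.4829, -0.1588, -0.0398]
eef_rot: [-180.0, -0.0, -81.7]
ft_force: [-6.6, 4.3, 24.7]
width: 0.0341
grip_force: 12.5
```

The reading touches the mat at −0.0395, so tip z = reading + 0.0405. I'll lift and return to the dish.

>>> carry_out(
  commands=[
    [0,0,-5,0,0,0,0.6],
    [-3,0,-10,0,0,0,0.6],
    [-8,0,-10,0,0,0,0.6],
    [-13,0,-10,0,0,0,0.6],
    [-18,0,-10,0,0,0,0.6],
    [-20.2,0,-10,0,0,0,0.6],
    [-20.2,0,-10,0,0,0,0.6],
    [-20.2,0,-10,0,0,0,0.6],
  ],
)

```text
clock: 10.2
position: [0.4537, 0.0416, 0.0571]
eef_rot: [180.0, 0.0, -81.7]
ft_force: [0.7, -0.2, -0.2]
width: 0.0341
grip_force: 0.0
```

```bash
python3 -c "
from h import *
go([.455,.038,-.024],-82);st()"
```

```text
go [ 0.38 -0.08  8.11] [0.  0.  0.3]
{'clock': 10.2, 'q': [25.773, 14.772, -33.151, -0.004, -42.08, -17.463], 'position': [0.454, 0.042, 0.057], 'eef_rot': [179.997, 0.002, -81.693], 'ft_force': [0.746, -0.17, -0.23], 'width': 0.034, 'grip_force': 0.0}
```

>>> carry_out(
  commands=[
    [0.4,0,3,0,0,0,0.6],
    [0.4,0,5,0,0,0,0.6],
    [0.4,0,6.5,0,0,0,0.6],
    [0.4,0,7.2,0,0,0,0.6],
    [0.4,0,7.7,0,0,0,0.6],
    [0.4,0,7.7,0,0,0,0.6],
  ],
)

```text
clock: 10.8
position: [0.4545, 0.0366, -0.0201]
eef_rot: [180.0, -0.0, -81.8]
ft_force: [0.1, 0.6, -0.4]
width: 0.0343
grip_force: 0.0
```

>>> carry_out(
  commands=[
    [0.5,0,0,0,0,0,0.6],
    [1,0,0,0,0,0,0.6],
    [1.6,0,0,0,0,0,0.6],
    [2.3,0,0,0,0,0,0.6],
    [3.1,0,0,0,0,0,0.6],
    [4,0,0,0,0,0,0.6],
    [5,0,0,0,0,0,0.6],
    [6,0,0,0,0,0,0.6],
  ],
)

```text
clock: 11.6
position: [0.4635, -0.0229, -0.0197]
eef_rot: [-180.0, 0.0, -81.8]
ft_force: [-0.4, 1.5, 1.3]
width: 0.0341
grip_force: 1.5
```

>>> carry_out(
  commands=[
    [1.2,0,0,0,0,0,0.6],
    [2.4,0,0,0,0,0,0.6],
    [3.6,0,0,0,0,0,0.6],
    [4.8,0,0,0,0,0,0.6],
    [6,0,0,0,0,0,0.6],
    [7.2,0,0,0,0,0,0.6],
    [8.4,0,0,0,0,0,0.6],
    [9.6,0,0,0,0,0,0.6],
  ],
)

```text
clock: 12.4
position: [0.4767, -0.1182, -0.0199]
eef_rot: [180.0, 0.0, -81.8]
ft_force: [0.1, 1.8, 2.8]
width: 0.0341
grip_force: 1.6
```

>>> carry_out(
  commands=[
    [1.2,0,0,0,0,0,0.6],
    [2.4,0,0,0,0,0,0.6],
    [3.6,0,0,0,0,0,0.6],
    [4.8,0,0,0,0,0,0.6],
    [6,0,0,0,0,0,0.6],
    [7.2,0,0,0,0,0,0.6],
    [8.0,0,0,0,0,0,0.6],
    [8.4,0,0,0,0,0,0.6],
  ],
)

```text
clock: 13.2
position: [0.4888, -0.2012, -0.02]
eef_rot: [180.0, 0.0, -81.8]
ft_force: [0.0, 2.5, 1.8]
width: 0.034
grip_force: 1.6
```

```bash
cat >> h.py <<'E'
def dish(d):
    hs=cv2.cvtColor(d['pixels'],cv2.COLOR_RGB2HSV); m=cv2.inRange(hs,np.array([0,0,100]),np.array([179,60,255])); m[:,380:]=0
    n,l,s,c=cv2.connectedComponentsWithStats(m)
    for i in range(1,n):
        if s[i,4]>150: print('blob',s[i],c[i].round(1))
E
python3 -c "
from h import *
st();d=snap('side','s6');dish(d)
for y in (-.16,-.2,-.237): print(y,proj(d,[.4926,y+.065,.045]).round(1),proj(d,[.4926,y,.045]).round(1),proj(d,[.4926-.065,y,.045]).round(1),proj(d,[.4926+.065,y,.045]).round(1))
cv2.imwrite('pics/s6d.png',cv2.resize(d['pixels'][80:240,260:400,::-1],None,fx=4,fy=3.7,interpolation=2))
"
```

```text
{'clock': 13.2, 'q': [-4.783, 27.525, -27.331, -0.001, -35.144, 12.949], 'position': [0.489, -0.201, -0.02], 'eef_rot': [180.0, 0.001, -81.835], 'ft_force': [0.036, 2.521, 1.766], 'width': 0.034, 'grip_force': 1.604}
blob [ 298    1   82  112 3939] [345.9  60.9]
blob [177  37  41  16 453] [197.1  44.3]
blob [ 300  124   66   38 1256] [332.6 145.2]
blob [214 131  29  25 538] [227.7 143. ]
blob [190 151  34  35 763] [204.5 168.1]
blob [196 193  33  15 196] [209.9 202.1]
blob [ 68 384  45  16 513] [ 88.3 393.2]
-0.16 [327.3 161.3] [330.5 144.9] [353.2 147.3] [308.  142.6]
-0.2 [329.3 151.1] [332.3 135.4] [354.7 137.6] [310.2 133.1]
-0.237 [331. 142.] [334.  126.8] [355.9 129. ] [312.3 124.7]
```

View pics/s6d.png

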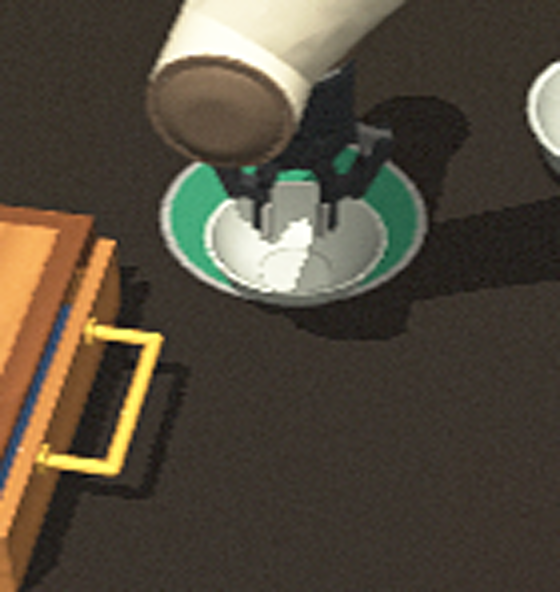

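The dish has followed, rim centre px (334,143) and flat, so it is at about y = −0.167. Another 7 cm is needed.

>>> carry_out(
  commands=[
    [1.2,0,0,0,0,0,0.6],
    [2.4,0,0,0,0,0,0.6],
    [3.6,0,0,0,0,0,0.6],
    [4.7,0,0,0,0,0,0.6],
    [5.7,0,0,0,0,0,0.6],
    [6.5,0,0,0,0,0,0.6],
    [7.0,0,0,0,0,0,0.6],
    [7.0,0,0,0,0,0,0.6],
  ],
)

```text
clock: 14.05
position: [0.4988, -0.2705, -0.0198]
eef_rot: [-180.0, -0.0, -81.8]
ft_force: [-1.7, 0.4, 2.5]
width: 0.0339
grip_force: 1.5
```

>>> carry_out(
  commands=[
    [-1,0,0,0,0,0,0.6],
    [-2,0,0,0,0,0,0.6],
    [-2,0,-3,0,0,0,0.6],
    [-2,0,-7,0,0,0,0.4],
    [-2,0,-11,0,0,0,0],
    [-5,-2,-14,0,0,-5,0],
    [-10,-4,-14,0,0,-8,0],
    [-15,-5,-14,0,0,-8,0],
  ],
)

```text
clock: 14.85
position: [0.5276, -0.1166, 0.1213]
eef_rot: [-179.8, -0.0, -73.8]
ft_force: [0.9, 0.2, -0.4]
width: 0.0853
grip_force: 0.0
```

```bash
python3 -c "
from h import *
st();d=snap('side','s7');dish(d);t=snap('top','t7');hs=cv2.cvtColor(t['pixels'],cv2.COLOR_RGB2HSV)
m=cv2.inRange(hs,np.array([60,60,30]),np.array([95,255,255]))
for r in range(166,238,3): print(r,''.join('g' if m[r,c] else ('w' if hs[r,c,1]<60 and hs[r,c,2]>110 else '#') for c in range(350,440)))
"
```

```text
{'clock': 14.85, 'q': [4.738, 17.438, -17.523, 0.006, -54.836, 11.492], 'position': [0.528, -0.117, 0.121], 'eef_rot': [-179.802, -0.046, -73.766], 'ft_force': [0.926, 0.234, -0.406], 'width': 0.085, 'grip_force': 0.0}
blob [ 283    0   97   78 4829] [334.   34.4]
blob [178  37  40  16 451] [197.2  44.3]
blob [ 300  110   66   52 1254] [332.3 131.1]
blob [215 131  28  25 535] [227.7 142.9]
blob [191 152  28  20 443] [204.2 161.3]
blob [190 171  33  15 285] [205.  178.3]
blob [197 193  31  15 192] [209.9 202.2]
blob [ 68 384  46  16 512] [ 88.4 393.1]
166 wwwwwwwwwww###############################################################################
169 wwwwwwwwwww################################w####ww########################################
172 wwwwwwwwwwwwww##########################wwwwggggggggwwwwwwwwww############################
175 wwwwwwwwwwwwwwwwwwww################wwwgggggggggggggggggggggggwwwww#######################
178 w#www#w#www##w#wwwwwwwwwwwwwwwwwwwwwwgggggggggggwwwwwwgggggggggggggwwww###################
181 w##w#www#########w#wwwwww#w######wgggggwwwwwwwwwwwwwwwwwwwwwwwgg
[... 1036 characters left out ...]
w##########wwwgggggggg#############
217 #######################gggggggggggggggwwww####################wwwwgggggggggg##############
220 #########################ggggggggggggggggggwwwwwwww###wwwwwwgggggggggggggg################
223 ############################ggggggggggggggggggggggggggggggggggggggggggg###################
226 ###############################ggggggggggggggggggggggggggggggggggggg######################
229 #####################################gggggggggggggggggggggggggg###########################
232 ################################################gg########################################
235 ##########################################################################################
```

The dish rim spans top px cols 380–424 and rows 178–221, inside the mat (366–431, 169–233). Next is the handle.

```bash
python3 -c "
from h import *
T=load('top0');t=load('t7')
for p in((290.3,178.2),(333.6,178.2)):print(onz(T,*p,.067))
hs=cv2.cvtColor(T['pixels'],cv2.COLOR_RGB2HSV)
for c in (295,305,312,320,328): print(c,[ (r,hs[r,c].tolist()) for r in range(174,184)])
go([.560,.026,.080],-91.5);go([.560,.026,.010],-91.5);st()"
```

```text
[0.56149875 0.0896083  0.067     ]
[ 0.55868899 -0.03797965  0.067     ]
295 [(174, [14, 94, 73]), (175, [18, 157, 140]), (176, [20, 176, 229]), (177, [24, 172, 253]), (178, [22, 177, 250]), (179, [18, 178, 193]), (180, [16, 136, 101]), (181, [11, 77, 66]), (182, [11, 68, 64]), (183, [12, 73, 63])]
305 [(174, [13, 90, 71]), (175, [17, 153, 128]), (176, [19, 181, 223]), (177, [23, 176, 253]), (178, [22, 178, 253]), (179, [18, 182, 214]), (180, [17, 152, 121]), (181, [13, 91, 70]), (182, [12, 73, 63]), (183, [11, 75, 58])]
312 [(174, [13, 81, 66]), (175, [16, 137, 104]), (176, [18, 178, 199]), (177, [22, 177, 253]), (178, [23, 176, 254]), (179, [19, 181, 227]), (180, [18, 158, 137]), (181, [15, 103, 74]), (182, [12, 73, 63]), (183, [12, 77, 60])]
320 [(174, [11, 69, 63]), (175, [15, 126, 91]), (176, [18, 175, 187]), (177, [22, 179, 251]), (178, [24, 174, 255]), (179, [20, 180, 242]), (180, [18, 169, 164]), (181, [13, 115, 84]), (182, [11, 71, 61]), (183, [11, 70, 58])]
328 [(174, [15, 114, 83]), (175, [16, 137, 99]), (176, [18, 177, 182]), (177, [22, 177, 249]), (178, [25, 172, 255]), (179, [21, 181, 245]), (180, [18, 175, 172]), (181, [15, 129, 87]), (182, [13, 78, 62]), (183, [12, 73, 59])]
go [-12.38  -7.18   4.05] [-0.1  0.  18.1]
go [-12.38  -7.18  11.05] [-0.1  0.  18.1]
{'clock': 14.95, 'q': [5.093, 17.425, -17.67, -0.054, -54.856, 11.586], 'position': [0.527, -0.113, 0.12], 'eef_rot': [-179.943, 0.033, -73.352], 'ft_force': [-0.096, -0.145, -1.213], 'width': 0.085, 'grip_force': 0.0}
```

>>> carry_out(
  commands=[
    [-12.4,-7.3,2,0,0,18.6,0.53],
    [-12.4,-7.3,2,0,0,18.6,0.53],
    [-12.4,-7.3,4,0,0,18.6,0.53],
    [-12.4,-7.3,4,0,0,18.6,0.53],
    [-12.4,-7.3,4,0,0,18.6,0.53],
    [-12.4,-7.3,4,0,0,18.6,0.53],
  ],
)

```text
clock: 15.55
position: [0.5615, 0.0202, 0.0802]
eef_rot: [180.0, -0.0, -92.4]
ft_force: [0.2, -0.7, -0.2]
width: 0.0403
grip_force: 0.0
```

```bash
python3 -c "
from h import *
go([.561,.026,.010],-92);st()
d=snap('side','s8'); cv2.imwrite('pics/s8d.png',cv2.resize(d['pixels'][110:240,230:390,::-1],None,fx=4.5,fy=4.5,interpolation=2))"
```

```text
go [-0.58  0.07  7.02] [ 0.  -0.  -0.4]
{'clock': 15.55, 'q': [18.592, 22.093, -17.223, 0.018, -50.715, -20.964], 'position': [0.562, 0.02, 0.08], 'eef_rot': [179.976, -0.024, -92.36], 'ft_force': [0.158, -0.727, -0.239], 'width': 0.04, 'grip_force': 0.0}
```

View pics/s8d.png

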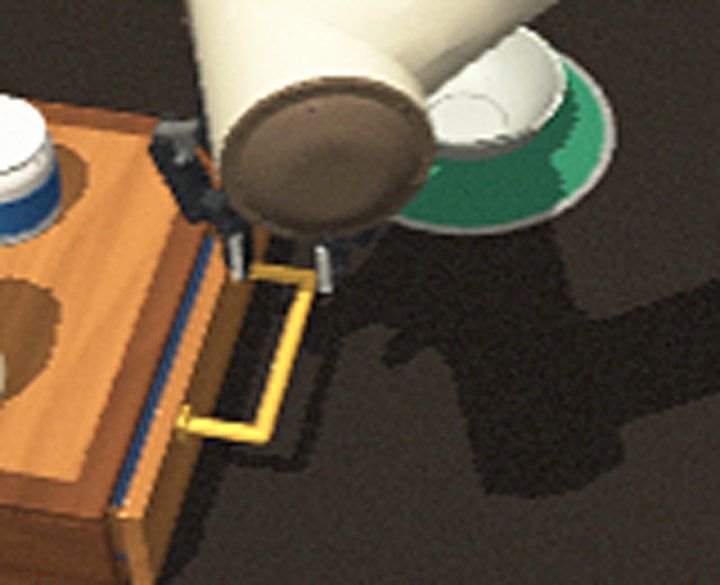

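Fingers straddle the bar in x, mid-finger px 292 against bar px 293. Lowering and gripping.

>>> carry_out(
  commands=[
    [-0.5,0,2,0,0,0,0.53],
    [-0.5,0,4,0,0,0,0.53],
    [-0.5,0,5.5,0,0,0,0.53],
    [-0.5,0,6.7,0,0,0,0.53],
    [-0.5,0,7.3,0,0,0,0.53],
    [-0.5,0,7.3,0,0,0,0.53],
  ],
)

```text
clock: 16.2
position: [0.5619, 0.0249, 0.0068]
eef_rot: [180.0, -0.0, -92.4]
ft_force: [0.9, 0.2, -0.0]
width: 0.0399
grip_force: 0.0
```

>>> carry_out(
  commands=[
    [0,0,0,0,0,0,0.7],
    [0,0,0,0,0,0,0.85],
    [0,0,0,0,0,0,1],
    [0,0,0,0,0,0,1],
    [0,0,0,0,0,0,1],
  ],
  squeeze=30,
)

```text
clock: 16.7
position: [0.5629, 0.0257, 0.008]
eef_rot: [-179.9, 0.0, -92.4]
ft_force: [0.4, -0.6, 4.1]
width: 0.0086
grip_force: 29.5
```

>>> carry_out(
  commands=[
    [0,0.6,0,0,0,0,1],
    [0,1.5,0,0,0,0,1],
    [0,2.6,0,0,0,0,1],
    [0,3.8,0,0,0,0,1],
    [0,5,0,0,0,0,1],
    [0,6.2,0,0,0,0,1],
    [0,7.4,0,0,0,0,1],
    [0,8.4,0,0,0,0,1],
  ],
)

```text
clock: 17.5
position: [0.478, 0.0294, 0.0079]
eef_rot: [-179.9, 0.0, -92.3]
ft_force: [3.4, -1.9, 6.0]
width: 0.0087
grip_force: 29.9
```

>>> carry_out(
  commands=[
    [0,1,0,0,0,0,1],
    [0,1.8,0,0,0,0,1],
    [0,2.6,0,0,0,0,1],
    [0,3.2,0,0,0,0,1],
    [0,3.7,0,0,0,0,1],
    [0,4.0,0,0,0,0,1],
  ],
)

```text
clock: 18.1
position: [0.4381, 0.0311, 0.0079]
eef_rot: [-179.9, 0.0, -92.3]
ft_force: [2.2, -2.3, 7.6]
width: 0.0087
grip_force: 30.0
```

>>> carry_out(
  commands=[
    [0,0.4,0,0,0,0,1],
    [0,0.8,0,0,0,0,1],
    [0,1.2,0,0,0,0,1],
    [0,1.2,0,0,0,0,1],
  ],
)

```text
clock: 18.5
position: [0.4308, 0.0317, 0.008]
eef_rot: [-179.4, 0.1, -92.2]
ft_force: [16.1, -12.6, -7.1]
width: 0.0087
grip_force: 29.6
```

>>> carry_out(
  commands=[
    [0,0.3,0,0,0,0,1],
    [0,0.6,0,0,0,0,1],
    [0,0.6,0,0,0,0,1],
  ],
)

```text
clock: 18.8
position: [0.4313, 0.0331, 0.0086]
eef_rot: [-178.8, 0.3, -92.2]
ft_force: [32.7, -22.4, -19.2]
width: 0.0086
grip_force: 29.2
```

Drawer is at its stop: force rose and x stalled at 0.431. Relieve, release, lift.

>>> carry_out(
  commands=[
    [0,-0.9,0,0,0,0,1],
    [0,-0.9,0,0,0,0,1],
    [0,-0.9,0,0,0,0,0.8],
    [0,-0.9,0,0,0,0,0.5],
    [0,-0.9,0,0,0,0,0.5],
  ],
)

```text
clock: 19.3
position: [0.4273, 0.0307, 0.0065]
eef_rot: [179.8, -0.1, -92.4]
ft_force: [0.3, -0.7, -0.1]
width: 0.0423
grip_force: 0.0
```

>>> carry_out(
  commands=[
    [0,0,-2,0,0,0,0.5],
    [0,0,-5,0,0,0,0.5],
    [0,0,-10,0,0,0,0.5],
    [-4,0,-12,0,0,-8,0.3],
    [-8,0,-12,0,0,-16,0.2],
    [-13,-2,-12,0,0,-25,0.2],
    [-17,-4,-12,0,0,-33,0.2],
    [-21,-6,-12,0,0,-42,0.2],
  ],
)

```text
clock: 20.1
position: [0.4975, 0.2401, 0.1266]
eef_rot: [179.9, 0.0, -50.4]
ft_force: [0.5, 0.4, 0.5]
width: 0.0685
grip_force: 0.0
```

```bash
python3 -c "
from h import *
go([.538,.2935,.09],-11.3);st()"
```

```text
go [-1.53 -6.53  3.65] [  0.1   0.  -39.1]
{'clock': 20.1, 'q': [42.566, 18.369, -15.235, -0.027, -56.48, -2.935], 'position': [0.497, 0.24, 0.127], 'eef_rot': [179.915, 0.018, -50.384], 'ft_force': [0.501, 0.432, 0.55], 'width': 0.069, 'grip_force': 0.0}
```

>>> carry_out(
  commands=[
    [-1.5,-6.5,2,0,0,-39,0.15],
    [-1.5,-6.5,3.6,0,0,-39,0.15],
    [-1.5,-6.5,3.6,0,0,-39,0.15],
    [-1.5,-6.5,3.6,0,0,-39,0.15],
    [-1.5,-6.5,3.6,0,0,-39,0.15],
    [-1.5,-6.5,3.6,0,0,-39,0.15],
    [-1.5,-6.5,3.6,0,0,-39,0.15],
  ],
)

```text
clock: 20.8
position: [0.5381, 0.2908, 0.0905]
eef_rot: [179.9, 0.1, -11.9]
ft_force: [0.4, 0.2, -0.0]
width: 0.0726
grip_force: 0.0
```

```bash
python3 -c "
from h import *
go([.538,.2935,-.027],-11.3);st()
t=snap('top','t9')
d=snap('side','s9'); cv2.imwrite('pics/s9d.png',np.hstack([cv2.resize(d['pixels'][160:320,200:350,::-1],None,fx=2.6,fy=2.6,interpolation=2),cv2.resize(t['pixels'][80:240,190:340,::-1],None,fx=2.6,fy=2.6,interpolation=2)]))"
```

```text
go [-0.06 -0.27 11.75] [ 0.1  0.1 -0.6]
{'clock': 20.8, 'q': [43.522, 25.778, -9.254, -0.02, -55.058, 34.594], 'position': [0.538, 0.291, 0.091], 'eef_rot': [179.934, 0.065, -11.896], 'ft_force': [0.37, 0.242, -0.036], 'width': 0.073, 'grip_force': 0.0}
```

View pics/s9d.png

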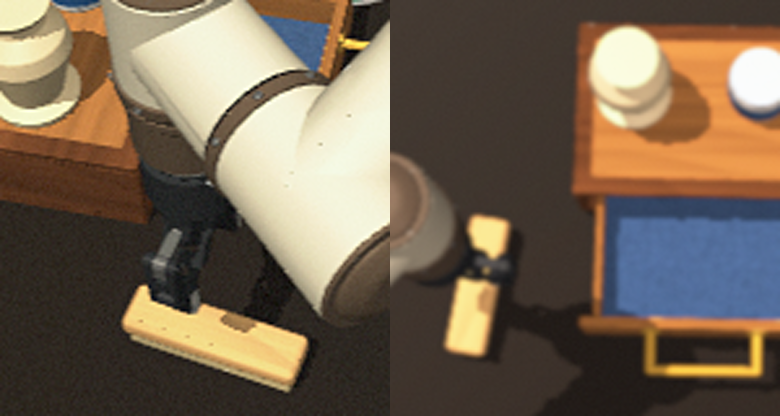

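Crops show the brush at top crop (478,290), under the gripper, and the drawer fully open with its blue floor at (690,265). Lowering onto the brush.

>>> carry_out(
  commands=[
    [0,-0.3,3,0,0,0,0.15],
    [0,-0.3,6,0,0,0,0.15],
    [0,-0.3,8,0,0,0,0.15],
    [0,-0.3,9.5,0,0,0,0.15],
    [0,-0.3,10.8,0,0,0,0.15],
    [0,-0.3,11.8,0,0,0,0.15],
    [0,-0.3,11.8,0,0,0,0.15],
    [0,-0.3,11.8,0,0,0,0.15],
  ],
)

```text
clock: 21.7
position: [0.5398, 0.2943, -0.0265]
eef_rot: [-180.0, -0.0, -11.8]
ft_force: [0.6, -0.1, 0.6]
width: 0.073
grip_force: 0.0
```

>>> carry_out(
  commands=[
    [0,0,0,0,0,0,0.3],
    [0,0,0,0,0,0,0.45],
    [0,0,0,0,0,0,0.6],
    [0,0,0,0,0,0,0.8],
    [0,0,0,0,0,0,0.8],
  ],
  squeeze=30,
)

```text
clock: 22.2
position: [0.5399, 0.2944, -0.0259]
eef_rot: [-180.0, -0.1, -11.8]
ft_force: [-0.7, -0.6, 5.1]
width: 0.0436
grip_force: 32.9
```

>>> carry_out(
  commands=[
    [0,0,-1,0,0,0,0.8],
    [0,0,-3,0,0,0,0.8],
    [0,0,-6,0,0,0,0.8],
    [0,0,-10,0,0,0,0.8],
    [0,0,-13,0,0,0,0.8],
    [0,0,-14,0,0,0,0.8],
    [0,0,-14,0,0,0,0.8],
  ],
  squeeze=45,
)

```text
clock: 22.9
position: [0.5397, 0.2946, 0.1142]
eef_rot: [-179.9, -0.1, -11.8]
ft_force: [-0.2, -0.3, -2.7]
width: 0.043
grip_force: 47.2
```

```bash
python3 -c "
from h import *
go([.557,.027,.115],-92);st()
t=load('t9');hs=cv2.cvtColor(t['pixels'],cv2.COLOR_RGB2HSV)
m=cv2.inRange(hs,np.array([100,90,60]),np.array([125,255,255]));m[:150]=0;m[230:]=0;m[:,:262]=0;m[:,375:]=0
n,l,s,c=cv2.connectedComponentsWithStats(m);i=1+np.argmax(s[1:,4]);print(s[i])
p=np.argwhere(l==i)[:,::-1].astype(np.float32);r=cv2.minAreaRect(p);print(r)
print(np.array([onz(t,*q,.022)[:2] for q in cv2.boxPoints(r)]).round(3).tolist(),onz(t,*r[0],.022))
h=cv2.inRange(hs,np.array([15,120,110]),np.array([32,255,255]))
print([(r_,hs[r_,312].tolist()) for r_ in range(218,230)])
print(onz(t,312,223,.066))
"
```

```text
go [ 7.17 25.84 -0.14] [-0.2  0.  80.2]
{'clock': 22.9, 'q': [43.673, 24.599, -7.381, -0.032, -57.869, 34.532], 'position': [0.54, 0.295, 0.114], 'eef_rot': [-179.86, -0.063, -11.812], 'ft_force': [-0.225, -0.328, -2.721], 'width': 0.043, 'grip_force': 47.228}
[ 273  156   77   46 3383]
((311.2294616699219, 178.79861450195312), (76.35787200927734, 44.285606384277344), 1.123302698135376)
[[0.503, 0.146], [0.64, 0.142], [0.63, -0.091], [0.494, -0.084]] [0.5662911  0.02805314 0.022     ]
[(218, [10, 70, 55]), (219, [14, 114, 74]), (220, [18, 178, 155]), (221, [20, 183, 236]), (222, [23, 177, 250]), (223, [21, 182, 239]), (224, [18, 179, 167]), (225, [16, 137, 84]), (226, [12, 83, 52]), (227, [12, 81, 41]), (228, [15, 87, 35]), (229, [13, 75, 41])]
[0.42789036 0.02845534 0.066     ]
```

>>> carry_out(
  commands=[
    [0.8,2.8,0,0,0,8,0.8],
    [1.6,5.6,0,0,0,16,0.8],
    [2.4,8.4,0,0,0,24,0.8],
    [3.1,11.2,0,0,0,32,0.8],
    [3.9,14,0,0,0,40,0.8],
    [4.6,16.8,0,0,0,48,0.8],
    [5.4,19.6,0,0,0,56,0.8],
    [6.2,22.4,0,0,0,64,0.8],
  ],
)

```text
clock: 23.7
position: [0.5524, 0.0606, 0.1102]
eef_rot: [179.7, 0.0, -76.2]
ft_force: [-0.0, -0.5, -1.9]
width: 0.0432
grip_force: 47.3
```

```bash
python3 -c "
from h import *
go([.557,.027,.115],-92);st()"
```

```text
go [ 3.37  0.36 -0.48] [ 0.3 -0.  15.8]
{'clock': 23.7, 'q': [22.935, 19.772, -15.78, -0.066, -54.759, -9.049], 'position': [0.552, 0.061, 0.11], 'eef_rot': [179.685, 0.004, -76.152], 'ft_force': [-0.038, -0.543, -1.901], 'width': 0.043, 'grip_force': 47.27}
```

>>> carry_out(
  commands=[
    [3.2,0.3,0,0,0,8,0.8],
    [3.2,0.3,0,0,0,15.5,0.8],
    [3.2,0.3,0,0,0,15.5,0.8],
    [3.2,0.3,0,0,0,15.5,0.8],
    [3.2,0.3,0,0,0,15.5,0.8],
  ],
)

```text
clock: 24.2
position: [0.5587, 0.0308, 0.1121]
eef_rot: [179.9, -0.0, -91.1]
ft_force: [0.3, 0.2, -2.4]
width: 0.0432
grip_force: 47.2
```

```bash
python3 -c "
from h import *
go([.557,.027,.025],-92);st()"
```

```text
go [0.38 0.15 8.71] [ 0.1 -0.   0.9]
{'clock': 24.2, 'q': [19.744, 19.894, -15.291, -0.019, -54.922, -20.88], 'position': [0.559, 0.031, 0.112], 'eef_rot': [179.894, -0.024, -91.147], 'ft_force': [0.297, 0.166, -2.381], 'width': 0.043, 'grip_force': 47.18}
```

>>> carry_out(
  commands=[
    [0.3,0.1,2,0,0,0.9,0.8],
    [0.3,0.1,4,0,0,0.9,0.8],
    [0.3,0.1,6,0,0,0.9,0.8],
    [0.3,0.1,8,0,0,0.9,0.8],
    [0.3,0.1,9.3,0,0,0.9,0.8],
    [0.3,0.1,10.2,0,0,0.9,0.8],
    [0.3,0.1,10.2,0,0,0.9,0.8],
  ],
)

```text
clock: 24.9
position: [0.5575, 0.0275, 0.01]
eef_rot: [179.9, -0.0, -92.1]
ft_force: [0.1, -0.8, -1.3]
width: 0.0432
grip_force: 47.2
```

>>> carry_out(
  commands=[
    [0,0,0.3,0,0,0,0.8],
    [0,0,0.6,0,0,0,0.8],
    [0,0,0.9,0,0,0,0.8],
    [0,0,1.1,0,0,0,0.8],
    [0,0,1.1,0,0,0,0.8],
  ],
)

```text
clock: 25.4
position: [0.5581, 0.0274, -0.0]
eef_rot: [180.0, -0.0, -92.2]
ft_force: [0.2, -0.8, -2.0]
width: 0.0431
grip_force: 47.2
```

>>> carry_out(
  commands=[
    [0,0,0.1,0,0,0,0.8],
    [0,0,0.2,0,0,0,0.8],
    [0,0,0.2,0,0,0,0.8],
  ],
)

```text
clock: 25.7
position: [0.5582, 0.0274, -0.002]
eef_rot: [180.0, -0.0, -92.2]
ft_force: [0.2, -0.8, -1.2]
width: 0.0428
grip_force: 47.2
```

>>> carry_out(
  commands=[
    [0,0,0.1,0,0,0,0.8],
    [0,0,0.2,0,0,0,0.8],
    [0,0,0.2,0,0,0,0.8],
  ],
)

```text
clock: 26.0
position: [0.5584, 0.0275, -0.0038]
eef_rot: [-180.0, -0.0, -92.2]
ft_force: [-0.1, 0.4, -2.0]
width: 0.0432
grip_force: 47.2
```

>>> carry_out(
  commands=[
    [0,0,0.1,0,0,0,0.8],
    [0,0,0.15,0,0,0,0.8],
    [0,0,0.15,0,0,0,0.8],
  ],
)

```text
clock: 26.3
position: [0.5591, 0.0274, -0.0039]
eef_rot: [-179.9, -0.0, -92.2]
ft_force: [-1.5, -1.5, 6.2]
width: 0.0434
grip_force: 48.2
```

Contact at the predicted height. Release gently, then lift straight up.

>>> carry_out(
  commands=[
    [0,0,-0.1,0,0,0,0.48],
    [0,0,-0.1,0,0,0,0.45],
    [0,0,-0.1,0,0,0,0.4],
    [0,0,-0.1,0,0,0,0.33],
    [0,0,-0.1,0,0,0,0.3],
    [0,0,-0.1,0,0,0,0.3],
  ],
)

```text
clock: 26.9
position: [0.5582, 0.0274, -0.0045]
eef_rot: [180.0, -0.0, -92.2]
ft_force: [-0.8, -0.0, -0.4]
width: 0.0596
grip_force: 0.0
```

>>> carry_out(
  commands=[
    [0,0,-1,0,0,0,0.3],
    [0,0,-2.5,0,0,0,0.3],
    [0,0,-5,0,0,0,0.3],
    [0,0,-9,0,0,0,0.3],
    [0,0,-13,0,0,0,0.3],
    [0,0,-17,0,0,0,0.3],
    [-4,3,-19,0,0,0,0.3],
    [-8,5,-20,0,0,0,0.3],
  ],
)

```text
clock: 27.7
position: [0.5115, 0.1094, 0.1988]
eef_rot: [-179.8, 0.1, -92.4]
ft_force: [-0.0, 0.4, -0.2]
width: 0.0598
grip_force: 0.0
```

>>> carry_out(
  commands=[
    [-4,0,0,0,0,0,0.3],
    [-8,0,0,0,0,0,0.3],
    [-12,0,0,0,0,0,0.3],
    [-16,0,0,0,0,0,0.3],
    [-20,0,0,0,0,0,0.3],
    [-24,0,0,0,0,0,0.3],
    [-26,0,0,0,0,0,0.3],
    [-26,0,0,0,0,0,0.3],
  ],
)

```text
clock: 28.5
position: [0.5209, 0.3716, 0.1954]
eef_rot: [-180.0, 0.0, -92.0]
ft_force: [0.1, -0.8, 0.2]
width: 0.0599
grip_force: 0.0
```

```bash
python3 -c "
from h import *
st();t=snap('top','t12');snap('side','s12');hs=cv2.cvtColor(t['pixels'],cv2.COLOR_RGB2HSV);o=load('top0')['pixels'].astype(int)
b=cv2.inRange(hs,np.array([100,90,60]),np.array([125,255,255]));p=cv2.inRange(hs,np.array([10,30,170]),np.array([35,170,255]));y=cv2.inRange(hs,np.array([18,172,200]),np.array([28,255,255]))
for r in range(146,228,2): print(r,''.join('b' if b[r,c] else 'y' if y[r,c] else 'p' if p[r,c] else '.' for c in range(262,366)))
print('vase/tin diff',np.abs(t['pixels'].astype(int)-o)[90:130,265:350].mean(axis=2).max())
S0=load('side0')['pixels'].astype(int);s=load('s12')['pixels'].astype(int);print('side',np.percentile(np.abs(S0-s)[130:205,190:245].mean(axis=2),[50,95,100]))
m=cv2.inRange(hs,np.array([60,60,30]),np.array([95,255,255]))
for r in range(166,238,6): print(r,''.join('g' if m[r,c] else ('w' if hs[r,c,1]<60 and hs[r,c,2]>110 else '#') for c in range(350,440)))
"
```

```text
{'clock': 28.5, 'q': [49.966, 23.389, 2.988, -0.001, -69.59, -51.992], 'position': [0.521, 0.372, 0.195], 'eef_rot': [-179.995, 0.008, -92.027], 'ft_force': [0.062, -0.795, 0.23], 'width': 0.06, 'grip_force': 0.0}
146 ........................................................................................................
148 ........................................................................................................
150 ........................................................................................................
152 ........................................................................................................
154 ........................................................................................................
156 .............bbbb.......................................................................................
158 ............bbbbbbbbbbbbbbbbbbbbbbbbbbbbbbbbbbbbbbbbbbbbbbbbbbbbbbbbbbbbbbbbbbbbbbbbbbbb................
160 ............bbbbbbbbbbbbbbbbbbbbbbbbbbbbbbbbbbbbbbbbbbbbbbbbbbbbbbbbbbbbbbbbbbbbbbbbbbbb................
162 .........p
[... 4087 characters left out ...]
wwwwwwwwwwwwwwwwggggggww###########
196 w###############wwwggggggggggwwwwwwwwwwwwwwwwwwwwwwwwwwwwwwwwwwwwwwwwwwwwggggggww#########
202 ################wwwggggggggggwwwwwwwwwwwwwwwwwwwwwwwwwwwwwwwwwwwwwwwwwwwwwgggggwww########
208 #################wwggggggggggggwwwwwwwwwwwwwwwwwwwwwwwwwwwwwwwwwwwwwwwwwwggggggwww########
214 ##################wwwggggggggggggggwwwwwwwwwwwwwwwwwwwwwwwwwwwwwwwwwwggggggggwww##########
220 ######################wwwgggggggggggggggggwwwwwwwwwwwwwwwwwwwwggggggggggggwww#############
226 ###########################wwwwgggggggggggggggggggggggggggggggggggggwwww##################
232 ####################################wwwwwwwwwwwwggwwwwwwwwwwwww###########################
```

```bash
python3 -c "
from h import *
for f in('top0','t12'):
    t=load(f);g=t['pixels'].astype(int)
    print([(r,g[r,350].tolist()) for r in range(146,164)])
for v in (155,156,157,158): print(v,onz(load('t12'),312,v,.09)[0])
t=load('t12');w=t['pixels'][214:230,312].astype(float).sum(1);w-=w.min();r=(w*np.arange(214,230)).sum()/w.sum();print(r,onz(t,312,r,.065))
t=load('t9');w=t['pixels'][214:230,312].astype(float).sum(1);w-=w.min();print((w*np.arange(214,230)).sum()/w.sum())
"
```

```text
[(146, [248, 172, 87]), (147, [247, 168, 84]), (148, [240, 156, 80]), (149, [220, 132, 70]), (150, [182, 106, 59]), (151, [162, 92, 52]), (152, [159, 91, 51]), (153, [161, 92, 52]), (154, [163, 93, 53]), (155, [149, 85, 52]), (156, [108, 67, 56]), (157, [91, 71, 76]), (158, [150, 100, 82]), (159, [220, 137, 81]), (160, [237, 154, 78]), (161, [240, 157, 80]), (162, [230, 143, 74]), (163, [172, 105, 54])]
[(146, [236, 153, 77]), (147, [234, 150, 74]), (148, [225, 139, 70]), (149, [196, 118, 62]), (150, [161, 92, 49]), (151, [144, 82, 46]), (152, [142, 80, 45]), (153, [143, 81, 46]), (154, [145, 82, 46]), (155, [133, 75, 45]), (156, [98, 61, 50]), (157, [72, 59, 67]), (158, [69, 62, 75]), (159, [72, 63, 76]), (160, [78, 65, 76]), (161, [89, 69, 77]), (162, [94, 72, 77]), (163, [97, 74, 78])]
155 0.6247394901289018
156 0.6217576652536028
157 0.6187775690758424
158 0.6157992000927508
221.49085229808122 [0.43238326 0.02836441 0.065     ]
221.53698752228163
```

```bash
python3 -c "
from rig import bot
print(bot.sign_off())"
```

```text
the job is handed in; nothing more can be done
None
```

I handed the job in at about 28.5 s: the dish is flat within the mat, the drawer is out at its stop, the brush is bristles down on the drawer floor, and the vase and tin have not moved in the top view.

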